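Free the stuck piston of a pasta press

ROBOT

A 6-joint arm with a two-finger parallel gripper is mounted at the origin on the work surface. World frame = base frame: x ahead of the robot, y to its left, z up, the work surface at z = 0. Lengths are in m, angles in degrees, forces in N, time in s.
With the tool pointing down it reaches from about 0.4 to 0.825 m from the base axis. Payload 7 kg.
Tool frame: the origin (TCP) lies at the very end of the fingers, on their centre line; the grasp point (between the pads) lies 19 mm behind it (r.grip_depth is the distance from the TCP to the grasp point, in m); z points along the fingers, y is the line along which they close (so a half turn about z gives the same grasp; the last joint's range is limited). The gripper opens to 88 mm and grips with 3 to 60 N. Pads are 19 mm wide; open, the fingers measure 130 mm over their backs; the gripper's body (78 mm by 193 mm) begins 47 mm behind the grasp point.
Start: joints at [91.679, 20.546, 0.682, 0, -70.136, -16.507], TCP at [0.173, 0.652, 0.201] pointing down, gripper open.
Joint ranges: [-176.03, 176.03], [-82.01, 121.73], [-58.28, 71.71], [-173.87, 95.51], [-174.79, -0.11], [-173.66, 173.66]. Speed limits (degrees/s): [136.94, 136.94, 172.46, 180, 180, 180].

INTERFACE

Orientations are given as [roll, pitch, yaw] about the fixed x, y, z axes, in that order (R = Rz(yaw) Ry(pitch) Rx(roll)).
In Python, from plant import r gives the robot as it stands.
- The arm moves only by the tool play_rows, never from a script. Its argument "rows" is a list that holds one entry, the list of rows, each a list of 5 numbers: the closure, from 0 (fully open) to 1 (shut), then the shift along the tool's x, y, z each as a share of 0.5 m, from -1 to 1, then the turn about the tool's z as a share of 1.5 rad, from -1 to 1. A call has exactly 8 rows; each row is the pose to reach, as a shift and turn from the pose commanded when the call began, along the tool's axes at that moment; what a row does not reach only later rows make up. A row lasts 1/12 s, in which the tool goes at most 41.7 mm and 7.16 degrees, less where a joint would pass 70% of its speed; a pose out of reach is approached as far as the arm can. A call with a number of a shift or a turn outside -1 to 1 is refused whole. A call with a gripper value outside its range is refused whole. The fingers move at their own pace and stop on an object; "squeeze" is the grip in N (left out, the last holds). Time passes only in rows, so rows that repeat a pose let the fingers close, or fill a call up. It gives the time, the measured TCP pose, the force, the opening and the grip force at its end, in the units of the state.
- r.get_state(): the state, without advancing time (a new reading comes with each control period).
- r.capture(name): name is "scene" or "top" or "wrist"; returns the picture (420x560x3 uint8, red, green, blue); there is no depth.
- r.camera_info(name): a dict with "fovy" (degrees; the focal length in pixels is half the picture's height over the tangent of half this angle, whatever the lens; pixels are square), "cx", "cy" (the principal point, pixels), "pose" (4x4, takes a point from camera to world coordinates). Camera axes: x right, y down, z forward; pixel columns grow to the right and rows downward; lengths in m; the calibration is good to about 2 mm. The wrist camera is an equidistant fisheye: a pixel r from the principal point sees the ray r / f radians off the axis. A picture is of the moment at which its call begins: read the wrist's pose just before it. camera_info takes no time and is no camera call; for the wrist camera it gives the pose at the moment of the call.
- r.close_job(): hands the job in; it is judged then, once.
The state is a dict: "time_s": time; "joints": joint angles; "qd": joint speeds; "joint_torque": joint torques, N m; "tcp_pos": TCP position; "eef_rot": TCP orientation; "contact_force": force on the tool from outside, world axes, zero at the start; "moment": the same for the moment, N m; "gripper_width": finger opening in m; "gripper_force": force on a finger pad.
Only numpy, scipy, OpenCV 4.12 (cv2) and the standard library are available. Lean on these libraries where they do the work, as an engineer would, in place of code of your own. Each camera call takes 0.05 s, during which the arm holds its last target. There are 200 camera calls.

TASK

The piston is stuck in the clear barrel of the pasta press: take the wooden dowel from its rest, pass it through the hole in the flanged end and push the piston right out of the far end, so that it drops into the glass dish standing there. Then lay the dowel back on its rest, as it was. Touch the piston only with the dowel, and leave the dish and the other things on the counter where they are.

Things in the scene. Friction and masses are not known exactly. Their poses are not given: they have to be found in the camera images.
- press: Pasta press, fixed: a level clear plastic barrel, 54 mm outside, 46 mm bore, 110 mm long over all, axis 72 mm above the counter, on a steel stand (base 85 x 90 x 10 mm). Origin on the counter below the barrel's middle; x runs along the barrel from the flanged entry end to the plain open exit end, roughly to the robot's left (world +y within 0.3 rad); z up.
- bore_entry (a point): Centre of the hole in the entry flange (steel, 72 mm in diameter, 6 mm thick; hole 32 mm, too small for the piston), on the flange's outer face and the barrel's axis, 55 mm before the barrel's middle; axes as press
- bore_mid (a point): Middle of the barrel, on its axis; axes as press. Here two sprung rubber strips at the sides of the bore grip the piston: sliding it takes roughly 7 to 14 N until it has passed them
- bore_exit (a point): Centre of the open far end of the barrel, on its axis, 55 mm past the barrel's middle; axes as press
- piston: Black plastic piston with two steel rings, a cylinder 42 mm in diameter and 60 mm long, about 0.12 kg, inside the barrel. Origin at its centre, x along its axis. It starts 15 mm before to 10 mm past the barrel's middle and tips out once its rear face comes close to the exit: push its rear face right to the exit, up to about 100 mm
- dish: Open glass dish, 140 (x) x 100 (y) x 36 mm high, walls and floor 5 mm, loose, about 0.6 kg. Origin at the centre of its underside. It stands lengthwise beyond the exit, its near edge about 15 mm back under the end of the barrel.
- dowel: Plain wooden dowel, a round rod 20 mm in diameter and 200 mm long, both ends alike, about 50 g, loose. Origin at its centre, x along it. It lies level on its rest.
- rest: Dark wooden rest, fixed, near the robot on its left or its right. Base 200 x 64 x 12 mm with two upright V notches at x = -85 and +85 mm, each 12 mm thick and 50 mm wide, tops 52 mm above the counter; between them the dowel is free. Origin at the centre of the underside, x along the dowel, roughly along world y
- cradle (a point): Where the dowel's centre lies when it is on the rest: 45 mm above the counter over the middle of the rest; x along the rest's length
- bowl: White bowl, 110 mm wide, 55 mm high, on the side where the rest is not; bystander. Origin at the centre of its underside
- mill: Dark wooden pepper mill, 58 mm wide, 176 mm high; bystander. Origin at the centre of its underside
- jar: Amber glass spice jar with a steel cap, 60 mm wide, 95 mm high, beyond the press; bystander. Origin at the centre of its underside
- can: Steel can, 66 mm wide, 75 mm high, between the robot and the press; bystander. Origin at the centre of its underside
- spatula: Wooden spatula, 240 mm long, lying beyond the dish on the robot's left; bystander. x along it
Mind the look-alikes: they are no part of the job. Leave any red look-alike of the dish alone. What is shaped like the press but green or purple is not meant.

How it is judged:
By the outcome, as a careful person would: the job done as asked, in the order asked, and still so for the second after the job is handed in, with the robot touching nothing.
It also fails if it takes over 61 s, if anything falls off the work surface, if the arm or the gripper's body presses on something with over 40 N, if the wrist force passes 120 N, or if a joint passes its speed limit or range.

## Working session

There is one attempt and no reset: what is moved stays moved. The work goes in short steps, Python scripts to look and compute and a tool call to move; the robot and the scene stay as the last step left them, time stands still between calls to the robot, and variables do not carry over. Pictures are saved under pics/ and viewed, at most 10 in all, crops included, and the job is handed in when it is done.

Besides the shell and the picture viewer there is one more tool, called after ">>>" in YAML: its name, and indented under it one key for each argument. play_rows: Moves the arm, as the interface text tells. Its arguments: {"type":"object","properties":{"rows":{"type":"array","items":{"type":"array","items":{"type":"array","items":{"type":"number"}}}},"squeeze":{"type":"number"}},"required":["rows"]}

```bash
mkdir -p pics
python3 - <<'E'
from plant import r
import cv2,numpy as np
for n in ("scene","top"):
    i=r.camera_info(n); print(n,i["fovy"],i["cx"],i["cy"],np.round(i["pose"],4).tolist())
    cv2.imwrite(f"pics/{n}0.png",r.capture(n)[:,:,::-1])
s=r.get_state();print(s["tcp_pos"],s["eef_rot"],s["time_s"],s["gripper_width"])
E
```

```text
scene 56.282552895385635 272.56691105591653 213.1431044707479 [[0.8807, 0.2558, -0.3985, 0.8125], [0.4736, -0.4785, 0.7394, -0.6723], [-0.0015, -0.84, -0.5426, 0.5649], [0.0, 0.0, 0.0, 1.0]]
top 55.78491623789048 274.6215855250385 208.1206499478106 [[0.0239, -0.9949, 0.0978, 0.3642], [-0.9997, -0.0239, 0.0013, -0.0215], [0.0011, -0.0978, -0.9952, 1.0672], [0.0, 0.0, 0.0, 1.0]]
[0.17266894 0.65207788 0.20010591] [ 1.79915249e+02 -9.31421559e-03 -1.48321603e+01] 0.1 0.08775448576831978
```

View pics/top0.png

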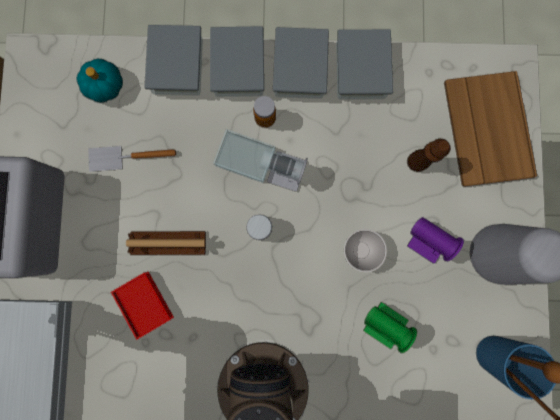

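View pics/scene0.png

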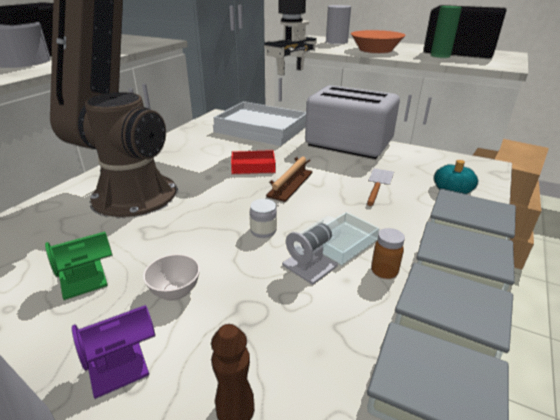

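The top view shows the clear/steel press at about (287,168), the glass dish at (245,157), the rest with the dowel at (166,243), the can at (259,227), the jar at (265,112), the mill at (430,155) and the bowl at (366,250). There are three press shapes: clear/steel (287,168), green (390,327) and purple (436,240). The clear one fits, because the other two have excluded colours. There are two dishes: glass (245,157) and red (142,305). The glass one at the exit is meant. I'll confirm this in an enlarged crop.

```bash
cat > h.py <<'E'
import numpy as np,cv2
from plant import r
def proj(n,P):
    i=r.camera_info(n);T=np.array(i["pose"]);p=np.linalg.inv(T)@np.append(P,1)
    f=210/np.tan(np.radians(i["fovy"]/2)); return np.round([i["cx"]+f*p[0]/p[2],i["cy"]+f*p[1]/p[2]],1)
def ray(n,px):
    i=r.camera_info(n);T=np.array(i["pose"]);f=210/np.tan(np.radians(i["fovy"]/2))
    return T[:3,3],T[:3,:3]@np.array([(px[0]-i["cx"])/f,(px[1]-i["cy"])/f,1])
def plane(n,px,z):
    o,d=ray(n,px);return o+d*(z-o[2])/d[2]
E
python3 - <<'E'
from h import *
t=cv2.imread("pics/top0.png");s=cv2.imread("pics/scene0.png")
a=cv2.resize(t[125:200,205:325],None,fx=6.5,fy=6.5,interpolation=cv2.INTER_CUBIC)[:480]
cv2.imwrite("pics/press.png",a)
b=cv2.resize(t[220:265,115:215],None,fx=5,fy=5,interpolation=cv2.INTER_CUBIC)
c=cv2.resize(s[205:285,270:390],None,fx=4.16,fy=4.16,interpolation=cv2.INTER_CUBIC)
b=cv2.resize(b,(c.shape[1],int(b.shape[0]*c.shape[1]/b.shape[1])))
cv2.imwrite("pics/rest_scene.png",np.vstack([b,c]));print(b.shape,c.shape)
print(proj("scene",[.173,.652,.2]),proj("top",[.173,.652,.2]))
print("press",plane("top",(290,165),.072),"rest",plane("top",(127,243),.045),plane("top",(206,243),.045))
E
```

```text
(224, 499, 3) (333, 499, 3)
[290.3  78.6] [-44.  329.7]
press [ 0.57334614 -0.05672055  0.072     ] rest [0.36569085 0.35632795 0.045     ] [0.37054575 0.15373506 0.045     ]
```

View pics/press.png

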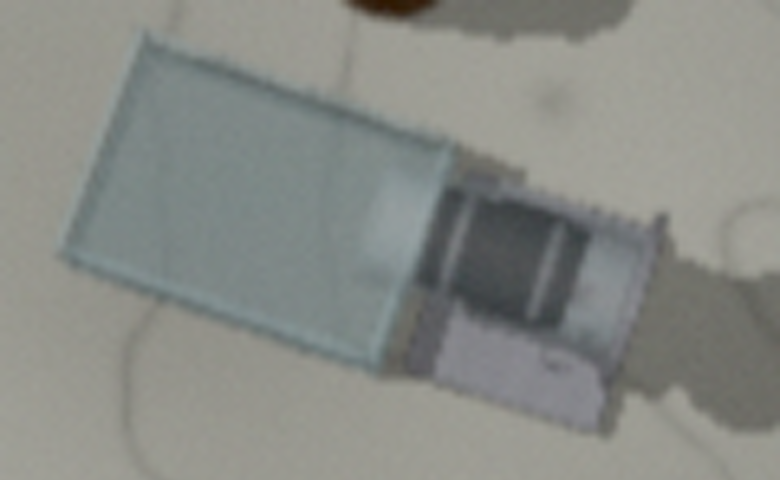

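View pics/rest_scene.png

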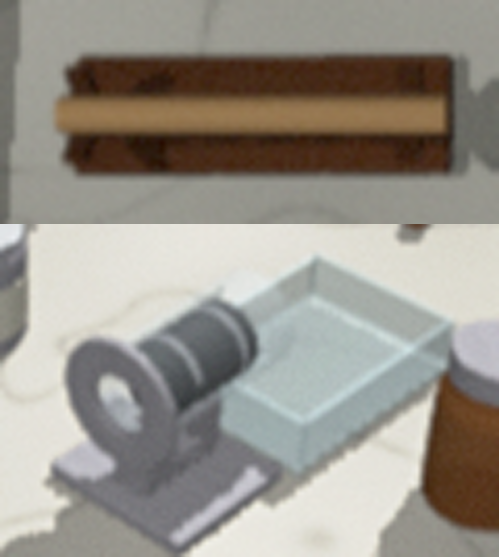

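The crops confirm the target: a clear barrel with a black piston with two rings inside it, a steel flange at the right (-y) end, and the glass dish at the left end. In the scene view the hole in the flange is near (299,247). The rest carries the light dowel, spanning top-view columns 127–206 at row about 243.

Run:
```python
from h import *
t=cv2.imread("pics/top0.png");s=cv2.imread("pics/scene0.png")
h=cv2.cvtColor(t,cv2.COLOR_BGR2HSV)
m=((h[...,0]<25)&(h[...,1]>70)&(h[...,2]>110)).astype(np.uint8);m[:225]=0;m[262:]=0;m[:,:115]=0;m[:,215:]=0
y,x=np.nonzero(m);print(len(x),x.min(),x.max(),np.polyfit(x,y,1))
a,b=np.polyfit(x,y,1)
A,B=[plane("top",(c,a*c+b),.045) for c in(x.min()-.5,x.max()+.5)];print("dowel",A,B,(A+B)/2,np.linalg.norm(A-B),np.degrees(np.arctan2(*(A-B)[1::-1])))
P=[plane("top",p,.072) for p in((270.8,161.5),(293,167.6))];d=P[0]-P[1];print("piston",P,np.linalg.norm(d),np.degrees(np.arctan2(d[1],d[0])))
print("entry by scene",plane("scene",(298.8,246.6),.072))
print("can",plane("top",(259,227),.075),"bowl",plane("top",(366,250),.055),"mill",plane("top",(418,164),.03))
```

```text
474 126 203 [1.65897542e-03 2.42283417e+02]
dowel [0.36689674 0.36025266 0.045     ] [0.37136035 0.16018775 0.045     ] [0.36912855 0.26022021 0.045     ] 0.20011470032048723 91.27810471742349
piston [array([ 0.58122538, -0.00759143,  0.072     ]), array([ 0.5668083 , -0.06449275,  0.072     ])] 0.058699338503478485 75.78218160337038
entry by scene [ 0.55734696 -0.08621574  0.072     ]
can [0.41337446 0.0177263  0.075     ] bowl [ 0.36252469 -0.25456976  0.055     ] mill [ 0.59309009 -0.39816125  0.03      ]
```

>>> play_rows:
  rows:
    - [[0,0.03,0.04,0,0.045],[0,0.07,0.09,0,0.11],[0,0.12,0.15,0,0.175],[0,0.17,0.21,0,0.24],[0,0.22,0.27,0,0.305],[0,0.27,0.335,0,0.37],[0,0.31,0.385,0,0.43],[0,0.33,0.41,0,0.46]]

```text
time_s: 0.77
tcp_pos: [0.2804, 0.4085, 0.2009]
eef_rot: [180.0, -0.0, -54.7]
contact_force: [0.4, -0.2, 0.3]
gripper_width: 0.0873
gripper_force: 0.0
```

```bash
cat >> h.py <<'E'
def go(x,y,z,yaw):
    s=r.get_state();p=np.array(s["tcp_pos"]);c=np.radians(s["eef_rot"][2])
    d=np.array([x,y,z])-p;tx=np.array([np.cos(c),np.sin(c),0]);ty=np.array([np.sin(c),-np.cos(c),0])
    print("t",round(s["time_s"],2),"at",np.round(p,4),np.round(s["eef_rot"],2),"F",np.round(s["contact_force"],1),"w",round(s["gripper_width"],4))
    print("shares",np.round([d@tx/.5,d@ty/.5,-d[2]/.5,(c-np.radians(yaw))/1.5],4))
E
python3 -c "
from h import *
go(.3704,.205,.2,-88.7)"
```

```text
t 0.77 at [0.2804 0.4085 0.2009] [ 1.7996e+02 -1.0000e-02 -5.4730e+01] F [ 0.4 -0.2  0.3] w 0.0873
shares [0.4361 0.088  0.0019 0.3952]
```

>>> play_rows:
  rows:
    - [[0,0.06,0.01,0,0.06],[0,0.14,0.03,0,0.13],[0,0.22,0.045,0,0.2],[0,0.3,0.06,0,0.27],[0,0.37,0.075,0,0.34],[0,0.42,0.085,0,0.38],[0,0.436,0.088,0,0.395],[0,0.436,0.088,0,0.395]]

```text
time_s: 1.43
tcp_pos: [0.3714, 0.2075, 0.2009]
eef_rot: [180.0, -0.0, -88.5]
contact_force: [-0.5, -0.7, -1.0]
gripper_width: 0.0877
gripper_force: 0.0
```

Run:
```python
from h import *
go(.3704,.205,.026,-88.7)
i=r.camera_info("wrist");im=r.capture("wrist")
np.save("w1.npy",im);np.save("w1p.npy",i["pose"]);print(i["fovy"],i["cx"],i["cy"],np.round(i["pose"],3).tolist())
cv2.imwrite("pics/w1.png",im[:,:,::-1])
```

```text
t 1.43 at [0.3714 0.2075 0.2009] [179.99  -0.   -88.52] F [-0.5 -0.7 -1. ] w 0.0877
shares [0.0049 0.0021 0.3498 0.0021]
65.70646984690485 279.971438258005 210.56237415412076 [[-1.0, -0.025, -0.007, 0.373], [-0.026, 0.963, 0.268, 0.135], [0.0, 0.268, -0.963, 0.385], [0.0, 0.0, 0.0, 1.0]]
```

View pics/w1.png

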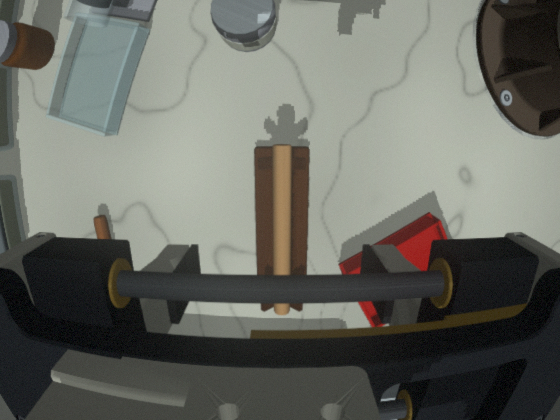

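The wrist view shows the dowel running from about (282,146) down between the open fingers, with the rest centred under it. I'll check it against the top-view estimate.

```bash
cat >> h.py <<'E'
def wplane(px,z,T=None):
    i=r.camera_info("wrist");T=np.array(i["pose"]) if T is None else T
    f=210/np.tan(np.radians(i["fovy"]/2));v=np.array(px)-[i["cx"],i["cy"]];n=np.hypot(*v);a=n/f
    d=T[:3,:3]@np.append(np.sin(a)*v/n,np.cos(a));return T[:3,3]+d*(z-T[2,3])/d[2]
E
python3 - <<'E'
from h import *
T=np.load("w1p.npy");im=cv2.cvtColor(np.load("w1.npy"),cv2.COLOR_RGB2HSV)
m=(im[...,0]<25)&(im[...,1]>60)&(im[...,2]>120);m[:,:260]=0;m[:,305:]=0
for row in(150,170,200,230,260):
    c=np.nonzero(m[row])[0];print(row,c.min(),c.max(),wplane((c.mean(),row),.045,T))
print(np.nonzero(m[:,282])[0].min(),wplane((282,np.nonzero(m[:,282])[0].min()-.5),.045,T))
E
```

```text
150 275 290 [0.36974158 0.16441756 0.045     ]
170 275 289 [0.36968503 0.18563162 0.045     ]
200 275 289 [0.36878603 0.21821722 0.045     ]
230 275 289 [0.36783285 0.25230568 0.045     ]
260 275 288 [0.36737504 0.28864921 0.045     ]
146 [0.37039157 0.15969807 0.045     ]
```

>>> play_rows:
  rows:
    - [[0,0.005,0.001,0.06,0.002],[0,0.005,0.001,0.13,0.002],[0,0.005,0.001,0.19,0.002],[0,0.005,0.001,0.22,0.002],[0,0.005,0.001,0.23,0.002],[0,0.005,0.001,0.23,0.002],[0,0.005,0.001,0.23,0.002],[0,0.005,0.001,0.23,0.002]]

```text
time_s: 2.15
tcp_pos: [0.3712, 0.208, 0.0872]
eef_rot: [-179.9, 0.1, -88.4]
contact_force: [0.1, 0.6, -0.3]
gripper_width: 0.0875
gripper_force: 0.0
```

```bash
python3 -c "
from h import *
go(.3697,.205,.026,-88.7)"
```

```text
t 2.15 at [0.3712 0.208  0.0872] [-1.7992e+02  9.0000e-02 -8.8420e+01] F [ 0.1  0.6 -0.3] w 0.0875
shares [0.0059 0.0032 0.1223 0.0033]
```

>>> play_rows:
  rows:
    - [[0,0.004,0.003,0.03,0.003],[0,0.006,0.003,0.06,0.003],[0,0.006,0.003,0.09,0.003],[0,0.006,0.003,0.11,0.003],[0,0.006,0.003,0.12,0.003],[0,0.006,0.003,0.12,0.003],[0,0.006,0.003,0.12,0.003],[0,0.006,0.003,0.12,0.003]]

```text
time_s: 2.82
tcp_pos: [0.3698, 0.2044, 0.0269]
eef_rot: [-179.9, 0.1, -88.7]
contact_force: [-0.3, -0.2, 0.6]
gripper_width: 0.0876
gripper_force: 0.0
```

```bash
python3 -c "
from h import *
go(.3697,.205,.026,-88.7)"
```

```text
t 2.82 at [0.3698 0.2044 0.0269] [-1.7994e+02  8.0000e-02 -8.8730e+01] F [-0.3 -0.2  0.6] w 0.0876
shares [-0.0011  0.0001  0.0018 -0.0003]
```

>>> play_rows:
  rows:
    - [[0.3,0,0,0,0],[0.6,0,0,0,0],[1,0,0,0,0],[1,0,0,0,0],[1,0,0,0,0],[1,0,0,0,0],[1,0,0,0,0],[1,0,0,0,0]]
  squeeze: 45

```text
time_s: 3.48
tcp_pos: [0.3692, 0.2037, 0.0259]
eef_rot: [180.0, -0.0, -88.7]
contact_force: [-0.3, 0.1, 0.6]
gripper_width: 0.04
gripper_force: 0.0
```

>>> play_rows:
  rows:
    - [[1,0,0,0,0],[1,0,0,-0.01,0],[1,0,0,-0.04,0],[1,0,0,-0.08,0],[1,0,0,-0.14,0],[1,0,0,-0.2,0],[1,0,0,-0.25,0],[1,0,0,-0.27,0]]

```text
time_s: 4.15
tcp_pos: [0.3705, 0.2049, 0.165]
eef_rot: [-179.8, 0.2, -88.7]
contact_force: [0.4, 0.3, -0.1]
gripper_width: 0.0007
gripper_force: 0.0
```

I lifted before the fingers had closed, so the grasp missed. I'll check where the dowel is now.

Run:
```python
from h import *
i=r.camera_info("wrist");im=r.capture("wrist");T=np.array(i["pose"])
cv2.imwrite("pics/w2.png",im[:,:,::-1])
h=cv2.cvtColor(im,cv2.COLOR_RGB2HSV)
m=(h[...,0]<25)&(h[...,1]>60)&(h[...,2]>120);m[:,:245]=0;m[:,315:]=0
for row in(150,170,200,230,260):
    c=np.nonzero(m[row])[0]
    if len(c):print(row,c.min(),c.max(),wplane((c.mean(),row),.045,T))
e=np.nonzero(m[:,282])[0].min();print(e,wplane((282,e-.5),.045,T))
s=r.capture("scene");cv2.imwrite("pics/s2.png",cv2.resize(s[120:220,220:360,::-1],None,fx=5,fy=5))
go(.3697,.205,.026,-88.7)
```

```text
150 274 290 [0.36999653 0.15922215 0.045     ]
170 272 291 [0.37001114 0.1781983  0.045     ]
200 273 290 [0.36930943 0.20736608 0.045     ]
230 273 290 [0.36856623 0.23790182 0.045     ]
260 280 280 [0.3692988  0.27050765 0.045     ]
150 [0.37000781 0.1587513  0.045     ]
t 4.25 at [0.3701 0.2048 0.1635] [-179.82    0.22  -88.73] F [ 0.5  1.  -0. ] w 0.0004
shares [-0.0003  0.0009  0.2751 -0.0003]
```

View pics/s2.png

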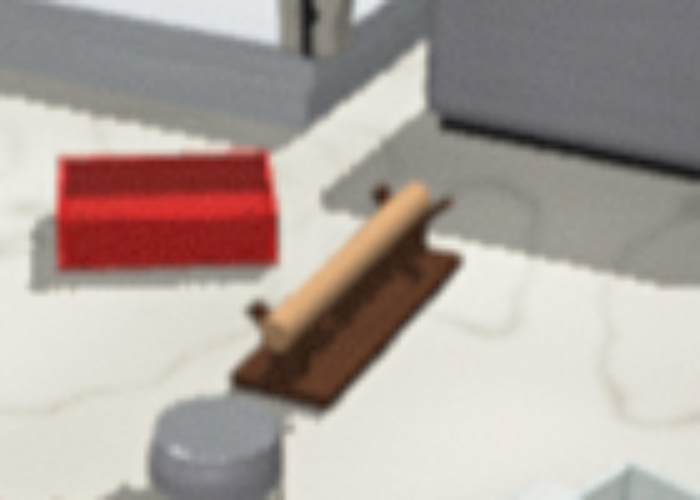

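The dowel still lies undisturbed in the V notches: in the crop it runs from (280,335) to (415,190), and the wrist measurement is unchanged. I'll open and regrasp, this time waiting for the fingers to close.

>>> play_rows:
  rows:
    - [[0,0,0,0,0],[0,0,0,0,0],[0,0,0,0,0],[0,0,0,0,0],[0,0,0,0,0],[0,0,0,0,0],[0,0,0,0,0],[0,0,0,0,0]]

```text
time_s: 4.92
tcp_pos: [0.3692, 0.2037, 0.1608]
eef_rot: [180.0, -0.0, -88.7]
contact_force: [0.6, -0.4, 0.4]
gripper_width: 0.0479
gripper_force: 0.0
```

>>> play_rows:
  rows:
    - [[0,0,0,0,0],[0,0,0,0,0],[0,0,0,0,0],[0,0,0,0,0],[0,0,0,0,0],[0,0,0,0.03,0],[0,0,0,0.06,0],[0,0,0,0.08,0]]

```text
time_s: 5.58
tcp_pos: [0.3689, 0.2035, 0.12]
eef_rot: [180.0, -0.0, -88.8]
contact_force: [0.1, -0.8, -0.3]
gripper_width: 0.0875
gripper_force: 0.0
```

>>> play_rows:
  rows:
    - [[0,0,0,0.04,0],[0,0,0,0.09,0],[0,0,0,0.14,0],[0,0,0,0.175,0],[0,0,0,0.19,0],[0,0,0,0.19,0],[0.5,0,0,0.19,0],[1,0,0,0.19,0]]

```text
time_s: 6.25
tcp_pos: [0.3698, 0.2045, 0.027]
eef_rot: [-179.9, 0.1, -88.7]
contact_force: [-0.3, 0.1, -0.5]
gripper_width: 0.0793
gripper_force: 0.0
```

>>> play_rows:
  rows:
    - [[1,0,0,0,0],[1,0,0,0,0],[1,0,0,0,0],[1,0,0,0,0],[1,0,0,0,0],[1,0,0,0,0],[1,0,0,0,0],[1,0,0,0,0]]

```text
time_s: 6.92
tcp_pos: [0.3692, 0.2037, 0.0259]
eef_rot: [180.0, -0.0, -88.7]
contact_force: [-0.6, -0.3, 0.3]
gripper_width: 0.0266
gripper_force: 0.0
```

>>> play_rows:
  rows:
    - [[1,0,0,0,0],[1,0,0,0,0],[1,0,0,0,0],[1,0,0,0,0],[1,0,0,0,0],[1,0,0,0,0],[1,0,0,0,0],[1,0,0,0,0]]

```text
time_s: 7.58
tcp_pos: [0.3708, 0.2047, 0.0288]
eef_rot: [-179.8, 0.1, -88.6]
contact_force: [-6.7, -5.8, 38.3]
gripper_width: 0.0005
gripper_force: 19.8
```

Run:
```python
from h import *
im=r.capture("wrist");s=r.capture("scene")
cv2.imwrite("pics/c3.png",np.vstack([cv2.resize(im[100:330,180:400,::-1],(478,500))[:, :],])) 
a=cv2.resize(im[110:330,170:400,::-1],(400,383));b=cv2.resize(s[140:212,250:325,::-1],(399,383))
cv2.imwrite("pics/c3.png",np.hstack([a,b]))
print({k:np.round(v,3) for k,v in r.get_state().items()})
```

```text
{'time_s': np.float64(7.683), 'joints': array([ 55.93 ,   8.239, -43.126,   0.158, -38.471, -54.683]), 'qd': array([ 0.063, -0.009,  0.074, -0.024,  0.023,  0.015]), 'joint_torque': array([ 7.6600e-01, -1.7959e+01,  1.4704e+01,  1.8910e+00,  3.2580e+00,
       -9.0000e-03]), 'tcp_pos': array([0.371, 0.205, 0.029]), 'eef_rot': array([-1.79825e+02,  7.70000e-02, -8.86290e+01]), 'contact_force': array([-7.213, -6.455, 39.333]), 'moment': array([-2.168,  2.556, -0.   ]), 'gripper_force': np.float64(19.815), 'gripper_width': np.float64(0.0)}
```

View pics/c3.png

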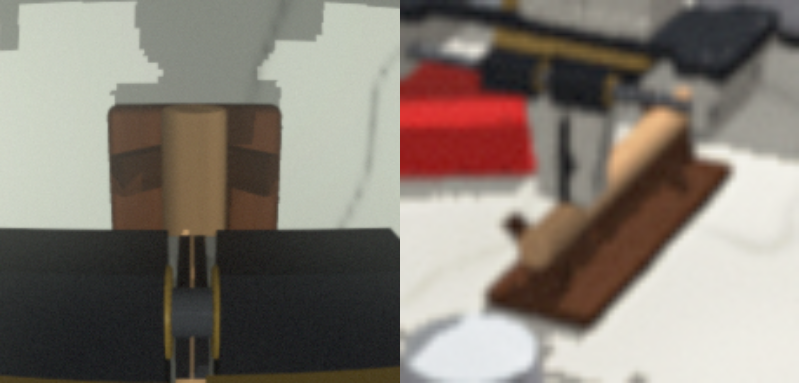

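Run:
```python
from h import *
for z in(.012,.029,.045,.055,.07,.09,.11): 
    p=proj("scene",[.371,.205,z]);print(z,p,"crop",np.round([400+(p[0]-250)*5.32,(p[1]-140)*5.32]))
i=r.camera_info("wrist");im=r.capture("wrist");T=np.array(i["pose"])
print("wristcam",np.round(T,3).tolist())
s=r.capture("scene");cv2.imwrite("pics/s4.png",cv2.resize(s[120:200,240:340,::-1],None,fx=7,fy=7,interpolation=cv2.INTER_CUBIC))
```

```text
0.012 [282.2 189.3] crop [571. 262.]
0.029 [282.2 184.1] crop [571. 235.]
0.045 [282.3 179.1] crop [572. 208.]
0.055 [282.3 175.9] crop [572. 191.]
0.07 [282.4 171.1] crop [572. 165.]
0.09 [282.5 164.6] crop [573. 131.]
0.11 [282.6 158. ] crop [573.  96.]
wristcam [[-1.0, -0.024, -0.004, 0.372], [-0.024, 0.963, 0.269, 0.132], [-0.003, 0.269, -0.963, 0.213], [0.0, 0.0, 0.0, 1.0]]
```

View pics/s4.png

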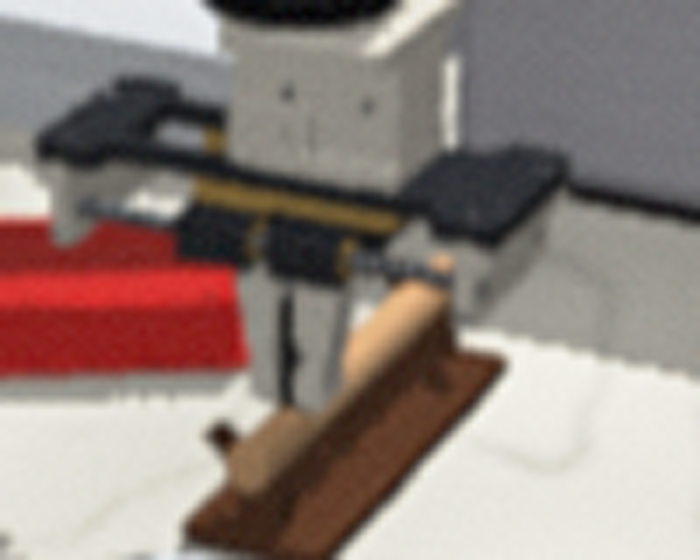

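The fingers closed on top of the dowel instead of around it. The visible tips project to z≈0.05, although the reported TCP is 0.029. I'll lift and measure the real tip height by differencing against the first scene picture.

>>> play_rows:
  rows:
    - [[1,0,0,-0.02,0],[1,0,0,-0.05,0],[1,0,0,-0.09,0],[1,0,0,-0.13,0],[1,0,0,-0.16,0],[1,0,0,-0.18,0],[1,0,0,-0.18,0],[1,0,0,-0.18,0]]

```text
time_s: 8.45
tcp_pos: [0.3692, 0.2039, 0.1161]
eef_rot: [-180.0, 0.1, -88.7]
contact_force: [-0.2, -0.2, -0.2]
gripper_width: 0.0007
gripper_force: 0.0
```

```bash
cat > tip.py <<'E'
from h import *
s=r.get_state();p=np.array(s["tcp_pos"]);print(p,s["gripper_width"],s["gripper_force"],s["contact_force"])
a=cv2.imread("pics/scene0.png").astype(int);b=r.capture("scene")[:,:,::-1].astype(int)
m=np.abs(a-b).sum(2)>40
c=proj("scene",p);print("tcp px",c,[(round(z,3),proj("scene",[p[0],p[1],p[2]+z])[1]) for z in(.01,.02,.03,.04)])
x=int(c[0])
for y in range(int(c[1])-25,int(c[1])+12):print(y,''.join('#' if v else '.' for v in m[y,x-22:x+23]))
t=cv2.imread("pics/top0.png").astype(int);d=np.abs(t-r.capture("top")[:,:,::-1]).sum(2)>60
print("dowel area changed px",d[236:250,125:206].sum())
E
python3 tip.py
```

```text
[0.36921191 0.20393487 0.11607367] 0.0007138128592201809 0.0 [-0.15211435 -0.15803555 -0.15637692]
tcp px [281.9 155.9] [(0.01, np.float64(152.6)), (0.02, np.float64(149.1)), (0.03, np.float64(145.7)), (0.04, np.float64(142.2))]
130 .....................###.####................
131 .....................##.#####................
132 ....................###.#####................
133 ....................###.#####................
134 ....................###.#####................
135 ....................###.#####................
136 ....................###.#####................
137 ....................###.####.................
138 ....................########.................
139 ...................####.####.#...............
140 ....................###########..............
141 ....................#######.###..............
142 ....................###.##.####..............
143 ....................###.#.#####..............
144 ....................###.#######..............
145 ....................###########..............
146 ....................###########..............
147 ###..#...........
[... 304 characters left out ...]
........................
154 #............................................
155 .............................................
156 .............................................
157 .............................................
158 .............................................
159 .......................................#.....
160 .............................................
161 .............................................
162 .............................................
163 ..................................#..........
164 ..................................#..........
165 .............................................
166 .............................................
dowel area changed px 679
```

>>> play_rows:
  rows:
    - [[0.3,0,0,0,0],[0.3,0,0,0,0],[0.3,0,0,0,0],[0.3,0,0,0,0],[0.3,0,0,0,0],[0.3,0,0,0,0],[0.3,0,0,0,0],[0.3,0,0,0,0]]

```text
time_s: 9.22
tcp_pos: [0.3692, 0.2038, 0.1159]
eef_rot: [180.0, 0.0, -88.7]
contact_force: [0.2, -1.2, 0.1]
gripper_width: 0.0482
gripper_force: 0.0
```

>>> play_rows:
  rows:
    - [[0.3,0,0,0,0],[0.3,0,0,0,0],[0.3,0,0,0.03,0],[0.3,0,0,0.06,0],[0.3,0,0,0.08,0],[0.3,0,0,0.08,0],[0.3,0,0,0.08,0],[0.3,0,0,0.08,0]]

```text
time_s: 9.88
tcp_pos: [0.3696, 0.2041, 0.0765]
eef_rot: [-180.0, 0.0, -88.7]
contact_force: [0.5, 0.6, -0.5]
gripper_width: 0.0614
gripper_force: 0.0
```

```bash
python3 -c "
from h import *
print(r.grip_depth);go(.3697,.204,.002,-88.7)
i=r.camera_info('wrist');im=r.capture('wrist');T=np.array(i['pose'])
h=cv2.cvtColor(im,cv2.COLOR_RGB2HSV)
m=(h[...,0]<25)&(h[...,1]>60)&(h[...,2]>90);m[:,:240]=0;m[:,320:]=0
for row in range(150,240,10):
    c=np.nonzero(m[row])[0]
    if len(c):print(row,c.min(),c.max(),wplane((c.mean(),row),.045,T))
"
```

```text
0.0188
t 9.88 at [0.3696 0.2041 0.0765] [-1.7997e+02  2.0000e-02 -8.8720e+01] F [ 0.5  0.6 -0.5] w 0.0614
shares [ 1.000e-04 -3.000e-04  1.491e-01 -3.000e-04]
170 242 317 [0.37276111 0.16394712 0.045     ]
180 242 314 [0.37140456 0.17073067 0.045     ]
190 266 294 [0.37005803 0.1775895  0.045     ]
200 260 293 [0.37101441 0.18459077 0.045     ]
210 243 315 [0.3704995  0.19166426 0.045     ]
220 246 315 [0.36788446 0.19881169 0.045     ]
230 244 313 [0.36997834 0.20620509 0.045     ]
```

>>> play_rows:
  rows:
    - [[0.3,0,0,0.03,0],[0.3,0,0,0.06,0],[0.3,0,0,0.085,0],[0.3,0,0,0.105,0],[0.3,0,0,0.12,0],[0.3,0,0,0.125,0],[0.3,0,0,0.125,0],[0.3,0,0,0.125,0]]

```text
time_s: 10.6
tcp_pos: [0.3695, 0.2041, 0.0139]
eef_rot: [-180.0, 0.0, -88.7]
contact_force: [-0.4, -0.6, 0.1]
gripper_width: 0.0616
gripper_force: 0.0
```

>>> play_rows:
  rows:
    - [[0.3,0,0,0.01,0],[0.3,0,0,0.02,0],[0.3,0,0,0.024,0],[0.3,0,0,0.024,0],[0.3,0,0,0.024,0],[0.3,0,0,0.024,0],[0.3,0,0,0.024,0],[0.3,0,0,0.024,0]]

```text
time_s: 11.27
tcp_pos: [0.3693, 0.2039, 0.0016]
eef_rot: [-180.0, 0.0, -88.7]
contact_force: [0.5, 0.1, -0.3]
gripper_width: 0.0615
gripper_force: 0.0
```

```bash
python3 tip.py | tail -42
```

```text
[0.36931263 0.20387521 0.00160179] 0.06153342705682256 0.0 [ 0.47872387  0.09987945 -0.32675358]
tcp px [281.4 192.5] [(0.01, np.float64(189.5)), (0.02, np.float64(186.4)), (0.03, np.float64(183.3)), (0.04, np.float64(180.2))]
167 ....###########..#.......###############.####
168 ....###########...........#.#################
169 ....###########.............###########.#####
170 ....###########.............###########.#####
171 ....###########.............##########..#####
172 .....##########................##############
173 ......#########.............#....##########.#
174 ..........#####.................##########..#
175 .........######.#...............#########...#
176 .......########.................#########...#
177 #.....#########.#...............#########....
178 ......#########..##..#..........#########....
179 ......#########.#..####.........########.....
180 ......#########....#####........########.....
181 ......######.##..##..###........########.....
182 .......####...######..##.......#.#######.....
183 .......#####..######............########.....
184 ..........##...####
[... 302 characters left out ...]
.............###........
191 .............................................
192 .....##......................................
193 ...######....................................
194 ..######......................#....#.........
195 ########.....................................
196 #######.....................##...............
197 ######..........................#............
198 ####......................##.##..............
199 ###.........................####.............
200 ##.........................######............
201 #.........................#######............
202 ..........................######.............
203 ...................#..##.######..............
dowel area changed px 775
```

>>> play_rows:
  rows:
    - [[0.5,0,0,0,0],[0.7,0,0,0,0],[0.7,0,0,0,0],[0.7,0,0,0,0],[0.7,0,0,0,0],[0.7,0,0,0,0],[0.7,0,0,0,0],[0.7,0,0,0,0]]
  squeeze: 20

```text
time_s: 12.03
tcp_pos: [0.3692, 0.2037, 0.0015]
eef_rot: [180.0, -0.0, -88.7]
contact_force: [-1.2, 0.3, -0.0]
gripper_width: 0.0266
gripper_force: 0.0
```

>>> play_rows:
  rows:
    - [[1,0,0,0,0],[1,0,0,0,0],[1,0,0,0,0],[1,0,0,0,0],[1,0,0,0,0],[1,0,0,0,0],[1,0,0,0,0],[1,0,0,0,0]]
  squeeze: 20

```text
time_s: 12.7
tcp_pos: [0.3697, 0.2041, 0.0017]
eef_rot: [-180.0, 0.0, -88.7]
contact_force: [4.0, -0.8, 1.8]
gripper_width: 0.0191
gripper_force: 20.0
```

>>> play_rows:
  rows:
    - [[1,0,0,0,0],[1,0,0,-0.005,0],[1,0,0,-0.02,0],[1,0,0,-0.05,0],[1,0,0,-0.09,0],[1,0,0,-0.14,0],[1,0,0,-0.18,0],[1,0,0,-0.2,0]]
  squeeze: 50

```text
time_s: 13.37
tcp_pos: [0.3693, 0.2041, 0.1041]
eef_rot: [-179.9, 0.1, -88.7]
contact_force: [-0.5, 0.7, -0.4]
gripper_width: 0.0187
gripper_force: 50.0
```

Run:
```python
from h import *
# press axis from top picture: dark piston mask
t=cv2.imread("pics/top0.png");h=cv2.cvtColor(t,cv2.COLOR_BGR2HSV)
roi=np.zeros(t.shape[:2],np.uint8);cv2.fillPoly(roi,[np.int32([(268,150),(300,156),(297,180),(262,173)])],1)
m=((h[...,2]<85)&(roi>0)).astype(np.uint8);m=cv2.morphologyEx(m,cv2.MORPH_CLOSE,np.ones((5,5)))
c=max(cv2.findContours(m,0,1)[0],key=cv2.contourArea);R=cv2.minAreaRect(c);B=cv2.boxPoints(R);print(R)
P=np.array([plane("top",b,.072) for b in B]);print(np.round(P,4))
for a,b in((0,1),(1,2)):
    d=P[b]-P[a];print(np.linalg.norm(d),np.degrees(np.arctan2(d[1],d[0])))
print("piston c",P.mean(0))
# flange/hole in scene
s=cv2.imread("pics/scene0.png");g=cv2.cvtColor(s,cv2.COLOR_BGR2GRAY)
for y in range(229,268,2):print(y,' '.join(f"{v:3d}" for v in g[y,282:322]))
go(.55,-.1,.15,-104)
```

```text
((281.9000244140625, 164.3000030517578), (22.76839828491211, 17.708751678466797), 18.43494987487793)
[[ 0.5614 -0.0017  0.072 ]
 [ 0.6053 -0.0149  0.072 ]
 [ 0.5879 -0.0705  0.072 ]
 [ 0.5442 -0.0571  0.072 ]]
0.045838508417126556 -16.732577357798757
0.058199972184392504 -107.37263647747092
piston c [ 0.57471231 -0.03603856  0.072     ]
229 222 224 222 225 223 222 221 221 217 216 215 213 209 212 212 216 220 221 220 222 222 222 222 225 222 218 199 173 142 122 113 110 110 111 112 114 112 112 109 109
231 222 220 219 215 215 212 210 214 214 205 202 201 211 212 214 222 223 224 222 225 225 220 204 195 178 160 147 135 131 118 113 111 111 110 111 110 109 105 106 103
233 218 212 202 201 215 220 201 172 142 124 127 126 129 141 154 167 180 194 208 202 187 159 136 119 116 114 124 131 143 158 153 137 116 106 102 106 101 100  97  96
235 221 218 209 207 199 163 124 104 105 107 107 107 104 106 101 108 115 140 162 181 177 146 124 108 106 109 108 108 109 114 133 151 149 127 106  95  95  95  90  91
237 225 224 225 210 151 111 104 105 107 107 109 109 105 107 104 104 107 106 109 120 145 170 182 155 119 1
[... 1959 characters left out ...]
107 104 106 105  96  95 103 105 103 101  98 102  96 108 115 116 117
263 158 139 162 178 188 195 194 193 190 192 191 190 192 192 187 149 112 105 104 107 106 103 105 105 103  97  92  92  94  94  96  91  95 107 116 119 118 119 117 116
265 153 113 109 119 135 160 173 170 170 174 184 172 161 139 125 108 105 101 104 106 104 103 105 100  99  96  94  94  93 101 108 107 118 122 117 119 118 116 120 120
267 151 142 135 128 111 109 113 118 116 121 125 119 120 121 119 117 112 109 109 105 108 110 105 101  92  93 101 107 105 113 117 120 122 119 120 121 120 118 118 118
t 13.37 at [0.3693 0.2041 0.1041] [-1.7993e+02  1.0000e-01 -8.8730e+01] F [-0.5  0.7 -0.4] w 0.0187
shares [ 0.6161 -0.3479 -0.0919  0.1777]
```

Run:
```python
from h import *
L=[(298.5,235),(301.5,237),(303.7,239),(305.7,241),(307.5,243),(308.5,245),(287,235),(286,237),(285.4,239),(285.2,241),(285.6,243),(286.2,245),(287,247),(287.9,249),(288.8,251),(289.8,253),(291.2,255),(292.8,257),(294.6,259),(297.3,261),(290.5,232.8)]
e=cv2.fitEllipse(np.float32(L));print(e,plane("scene",e[0],.072))
go(.49,-.03,.18,-104)
```

```text
((299.291259765625, 249.01177978515625), (19.99077033996582, 37.743202209472656), 143.0994110107422) [ 0.56160048 -0.09296714  0.072     ]
t 13.37 at [0.3693 0.2041 0.1041] [-1.7993e+02  1.0000e-01 -8.8730e+01] F [-0.5  0.7 -0.4] w 0.0187
shares [ 0.4734 -0.231  -0.1519  0.1777]
```

>>> play_rows:
  rows:
    - [[1,0.03,-0.015,-0.02,0.01],[1,0.09,-0.045,-0.05,0.03],[1,0.15,-0.075,-0.08,0.06],[1,0.21,-0.105,-0.11,0.09],[1,0.27,-0.135,-0.13,0.12],[1,0.33,-0.165,-0.15,0.15],[1,0.38,-0.19,-0.152,0.17],[1,0.42,-0.21,-0.152,0.178]]

```text
time_s: 14.03
tcp_pos: [0.4789, -0.0057, 0.1784]
eef_rot: [-180.0, 0.0, -104.2]
contact_force: [-0.3, 0.5, -0.7]
gripper_width: 0.0188
gripper_force: 50.0
```

>>> play_rows:
  rows:
    - [[1,0.03,-0.005,0,0],[1,0.05,-0.008,0,0],[1,0.055,-0.01,0,0],[1,0.055,-0.01,0,0],[1,0.055,-0.01,0,0],[1,0.055,-0.01,0,0],[1,0.055,-0.01,0,0],[1,0.055,-0.01,0,0]]

```text
time_s: 14.7
tcp_pos: [0.477, -0.0311, 0.1776]
eef_rot: [-180.0, 0.0, -104.0]
contact_force: [-0.5, -0.7, -0.5]
gripper_width: 0.019
gripper_force: 50.0
```

Run:
```python
from h import *
go(.49,-.03,.18,-104)
i=r.camera_info("wrist");im=r.capture("wrist");np.save("w5.npy",im);np.save("w5p.npy",i["pose"])
cv2.imwrite("pics/w5.png",im[:,:,::-1])
print(np.round(i["pose"],4).tolist())
```

```text
t 14.7 at [ 0.477  -0.0311  0.1776] [-1.7999e+02  1.0000e-02 -1.0397e+02] F [-0.5 -0.7 -0.5] w 0.019
shares [-0.0085 -0.0247 -0.0049  0.0003]
[[-0.9705, 0.2323, 0.0645, 0.4595], [0.2411, 0.9349, 0.2604, -0.1011], [0.0002, 0.2682, -0.9634, 0.3617], [0.0, 0.0, 0.0, 1.0]]
```

View pics/w5.png

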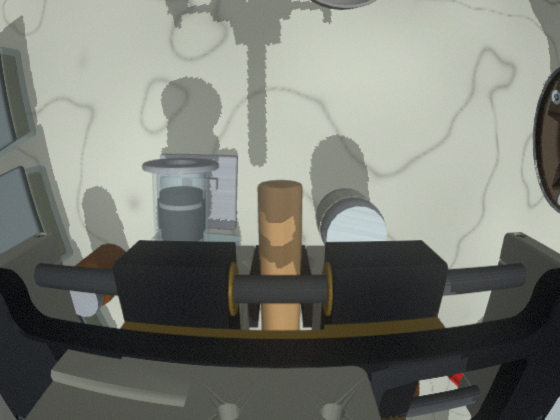

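The wrist view shows the held dowel's tail end at (280,185). The press is on the left with its flange across (142–219, ~164), the piston at columns 159–206 and the base plate's right edge at column ~237. The barrel looks nearly parallel to the dowel.

Run:
```python
from h import *
T=np.load("w5p.npy");im=np.load("w5.npy");g=cv2.cvtColor(im,cv2.COLOR_RGB2GRAY).astype(int)
for y in (158,160,162,164,166,168,170):
    print(y,' '.join(map(str,g[y,136:150])),'|',' '.join(map(str,g[y,212:226])))
for y in range(192,234,5):
    print(y,' '.join(map(str,g[y,150:166])),'|',' '.join(map(str,g[y,200:214])),'|',' '.join(map(str,g[y,230:243])))
for x in(175,180,185):print(x,' '.join(map(str,g[152:176,x])))
def ax(l,rr,z):
    L,R=wplane(l,z,T),wplane(rr,z,T);d=R-L;print(np.round((L+R)/2,4),np.linalg.norm(d).round(4),np.degrees(np.arctan2(d[1],d[0])).round(1))
ax((142,164),(219,164),.072)
# dowel tail edges at dowel height
z=.1776+.0434
h=cv2.cvtColor(im,cv2.COLOR_RGB2HSV);m=(h[...,0]<25)&(h[...,1]>80);m[:,:245]=0;m[:,320:]=0
for y in(195,210,225,240):
    c=np.nonzero(m[y])[0];print(y,c.min(),c.max(),wplane((c.mean(),y),z,T))
```

```text
158 210 210 209 210 208 209 207 209 210 208 209 209 206 212 | 119 122 119 117 121 121 138 162 167 167 167 166 165 167
160 207 208 207 209 211 211 208 209 209 207 206 197 178 172 | 99 118 104 114 122 123 141 166 173 171 171 172 171 171
162 209 205 209 211 207 209 206 188 155 128 112 100 98 96 | 89 89 89 91 94 107 144 169 171 170 173 173 171 172
164 212 208 206 207 210 202 163 111 98 96 93 94 93 90 | 91 94 93 93 95 92 113 154 168 169 168 170 170 170
166 210 208 211 208 207 183 136 116 116 119 115 116 115 113 | 111 110 104 102 97 98 116 152 166 166 165 166 166 167
168 208 211 210 208 207 199 157 125 123 125 134 133 137 142 | 115 114 109 104 109 120 144 161 165 165 168 167 166 167
170 209 207 210 207 209 207 202 173 149 143 144 143 145 146 | 127 132 140 149 162 166 167 167 167 169 172 168 167 167
192 207 205 196 184 186 193 188 163 153 127 98 96 97 99 99 99 | 85 84 94 113 109 106 119 120 111 115 122 141 164 169 | 172 174 173 173 168 148 128 172 199 199 202 203 200
197 206 208 197 188 183 188 189 165 143 116 98 96 97 97 99 101 | 88 84 93 113 107 103 116 113 112 113 115 131 154 165 | 165 1
[... 1061 characters left out ...]
3
232 202 201 201 204 193 179 176 142 127 125 129 109 94 92 93 95 | 81 79 80 101 121 120 122 120 115 119 124 127 127 127 | 128 126 117 115 116 124 126 129 130 132 156 190 192
175 141 131 105 116 115 112 95 95 107 115 117 116 99 88 91 106 150 162 164 169 172 167 168 173
180 141 130 112 113 116 107 96 94 122 130 128 119 105 91 91 112 154 165 170 176 178 175 175 176
185 143 131 111 110 117 111 92 90 116 121 118 116 104 88 94 117 152 162 166 166 167 158 168 177
[ 0.5585 -0.0888  0.072 ] 0.0761 164.4
195 262 300 [ 0.46654833 -0.06987105  0.221     ]
210 260 300 [ 0.46863979 -0.06327724  0.221     ]
225 260 300 [ 0.47055376 -0.05645541  0.221     ]
240 260 300 [ 0.47231306 -0.04937155  0.221     ]
```

Run:
```python
from h import *
T=np.load("w5p.npy");hd=lambda a,b:np.degrees(np.arctan2(*(a-b)[1::-1])).round(1)
A,B=wplane((236.3,160),.01,T),wplane((236.6,213),.01,T);print("base edge",A,B,hd(B,A))
im=np.load("w5.npy");g=cv2.cvtColor(im,cv2.COLOR_RGB2GRAY).astype(int)
q=[]
for y in range(172,218,3):
    d=np.diff(g[y,228:243]);k=230+0;x=228+np.argmax(d)+.5;q.append(wplane((x,y),.01,T)[:2])
q=np.array(q);s,b=np.polyfit(q[:,1],q[:,0],1);print("base edge fit heading",90-np.degrees(np.arctan(s)),np.std(q[:,0]-s*q[:,1]-b), "x at y=-.05",s*-.05+b)
for z in(.072,.078):
  A,B=wplane((181.6,205),z,T),wplane((181.9,227),z,T);print("piston",A,B,hd(B,A))
L,R=wplane((142,165),.0765,T),wplane((218,165),.0765,T);print((L+R)/2,np.linalg.norm(L-R),hd(L,R)-90)
print("rear face piston",wplane((181,187),.085,T))
```

```text
base edge [ 0.51547295 -0.07309648  0.01      ] [ 0.53136976 -0.0151029   0.01      ] 74.7
base edge fit heading 72.73945894964515 0.0003064126753177887 x at y=-.05 0.5208381632338059
piston [ 0.56821112 -0.05064377  0.072     ] [ 0.57507826 -0.02966973  0.072     ] 71.9
piston [ 0.56595976 -0.05168892  0.078     ] [ 0.57268467 -0.03114926  0.078     ] 71.9
[ 0.55772571 -0.08825311  0.0765    ] 0.07400909953376118 -105.6
rear face piston [ 0.55867057 -0.06889913  0.085     ]
```

```bash
python3 -c "
from h import *
go(.506,-.262,.16,-106.7)"
```

```text
t 14.75 at [ 0.477  -0.0312  0.1775] [-180.      0.   -103.98] F [-0.3  0.1  0.3] w 0.0188
shares [ 0.4338 -0.1678  0.0351  0.0317]
```

>>> play_rows:
  rows:
    - [[1,0.03,-0.012,0.003,0.01],[1,0.09,-0.035,0.006,0.02],[1,0.15,-0.06,0.01,0.03],[1,0.21,-0.085,0.015,0.032],[1,0.27,-0.11,0.02,0.032],[1,0.33,-0.13,0.025,0.032],[1,0.38,-0.15,0.03,0.032],[1,0.41,-0.16,0.035,0.032]]

```text
time_s: 15.42
tcp_pos: [0.5051, -0.2523, 0.1595]
eef_rot: [180.0, -0.0, -106.8]
contact_force: [-0.4, 0.4, -0.7]
gripper_width: 0.0187
gripper_force: 50.0
```

>>> play_rows:
  rows:
    - [[1,0.018,-0.006,0.01,0],[1,0.024,-0.008,0.03,0],[1,0.024,-0.008,0.06,0],[1,0.024,-0.008,0.09,0],[1,0.024,-0.008,0.11,0],[1,0.024,-0.008,0.12,0],[1,0.024,-0.008,0.12,0],[1,0.024,-0.008,0.12,0]]

```text
time_s: 16.08
tcp_pos: [0.5055, -0.2623, 0.1001]
eef_rot: [180.0, -0.0, -106.7]
contact_force: [0.2, 0.0, 0.4]
gripper_width: 0.0188
gripper_force: 50.0
```

```bash
python3 -c "
from h import *
go(.506,-.262,.0286,-106.7)"
```

```text
t 16.08 at [ 0.5055 -0.2623  0.1001] [ 1.8000e+02 -1.0000e-02 -1.0674e+02] F [0.2 0.  0.4] w 0.0188
shares [-0.0009 -0.0008  0.143  -0.0004]
```

>>> play_rows:
  rows:
    - [[1,-0.001,-0.001,0.02,0],[1,-0.001,-0.001,0.05,0],[1,-0.001,-0.001,0.09,0],[1,-0.001,-0.001,0.12,0],[1,-0.001,-0.001,0.138,0],[1,-0.001,-0.001,0.143,0],[1,-0.001,-0.001,0.143,0],[1,-0.001,-0.001,0.143,0]]

```text
time_s: 16.75
tcp_pos: [0.5065, -0.2625, 0.0291]
eef_rot: [-179.9, -0.0, -106.8]
contact_force: [-0.6, -0.4, -0.5]
gripper_width: 0.0188
gripper_force: 50.0
```

Run:
```python
from h import *
go(.506,-.262,.0286,-106.7)
s=r.capture("scene");t=r.capture("top")
a=cv2.resize(s[200:300,240:380,::-1],None,fx=5,fy=5,interpolation=cv2.INTER_CUBIC)
cv2.imwrite("pics/pre.png",a)
```

```text
t 16.75 at [ 0.5065 -0.2625  0.0291] [-1.7994e+02 -1.0000e-02 -1.0677e+02] F [-0.6 -0.4 -0.5] w 0.0188
shares [-0.0007  0.0013  0.0011 -0.0008]
```

View pics/pre.png

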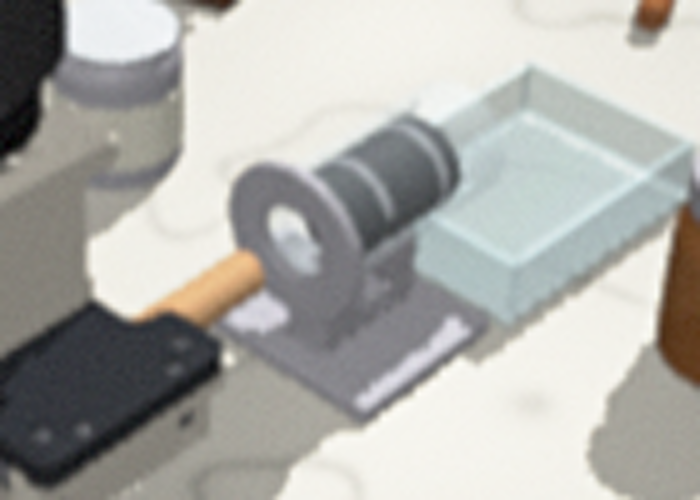

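The picture shows the dowel tip at about (247,267), just before the flange hole at (297,241), with its line parallel to the barrel and pointing at the hole. I'll check this numerically and then insert slowly, watching the force.

Run:
```python
from h import *
u=np.array([np.cos(np.radians(73.25)),np.sin(np.radians(73.25)),0]);g=np.array([.5065,-.2625,.0725])
for d in(.08,.12,.156,.181):p=proj("scene",g+d*u);print(d,p,"crop",(p-[240,200])*5)
print("entry",proj("scene",[.558,-.0885,.072]),[ (plane("scene",(299.4,248.2),.072))])
```

```text
0.08 [263.  270.8] crop [115. 354.]
0.12 [277.8 261.1] crop [189.  305.5]
0.156 [290.4 252.8] crop [252. 264.]
0.181 [298.8 247.4] crop [294. 237.]
entry [298.6 247.3] [array([ 0.56066786, -0.09044446,  0.072     ])]
```

>>> play_rows:
  rows:
    - [[1,-0.01,0,0,0],[1,-0.02,0,0,0],[1,-0.03,0,0,0],[1,-0.04,0,0,0],[1,-0.05,0,0,0],[1,-0.06,0,0,0],[1,-0.07,0,0,0],[1,-0.07,0,0,0]]

```text
time_s: 17.52
tcp_pos: [0.5163, -0.228, 0.0285]
eef_rot: [-180.0, 0.0, -106.7]
contact_force: [-0.3, -0.0, -1.0]
gripper_width: 0.0188
gripper_force: 50.0
```

>>> play_rows:
  rows:
    - [[1,-0.01,0,0,0],[1,-0.02,0,0,0],[1,-0.03,0,0,0],[1,-0.04,0,0,0],[1,-0.05,0,0,0],[1,-0.06,0,0,0],[1,-0.07,0,0,0],[1,-0.08,0,0,0]]

```text
time_s: 18.18
tcp_pos: [0.5264, -0.1915, 0.0283]
eef_rot: [179.9, -0.1, -106.8]
contact_force: [-3.0, -9.5, -0.4]
gripper_width: 0.0188
gripper_force: 50.0
```

```bash
python3 -c "
from h import *
go(.558-.046*.2882,-.0885-.046*.9576,.0286,-106.75)"
```

```text
t 18.18 at [ 0.5264 -0.1915  0.0283] [ 1.7990e+02 -1.1000e-01 -1.0681e+02] F [-3.  -9.5 -0.4] w 0.0188
shares [-0.1234 -0.0011 -0.0006 -0.0007]
```

>>> play_rows:
  rows:
    - [[1,-0.01,0,0,0],[1,-0.02,0,0,0],[1,-0.03,0,0,0],[1,-0.04,0,0,0],[1,-0.05,0,0,0],[1,-0.06,0,0,0],[1,-0.07,0,0,0],[1,-0.08,0,0,0]]

```text
time_s: 18.85
tcp_pos: [0.5394, -0.1516, 0.0286]
eef_rot: [-180.0, 0.0, -106.8]
contact_force: [0.3, -0.3, -0.4]
gripper_width: 0.0186
gripper_force: 50.0
```

```bash
python3 -c "
from h import *
go(.558-.046*.2882,-.0885-.046*.9576,.0286,-106.75)"
```

```text
t 18.85 at [ 0.5394 -0.1516  0.0286] [-1.7998e+02  1.0000e-02 -1.0677e+02] F [ 0.3 -0.3 -0.4] w 0.0186
shares [-0.0396  0.0008 -0.0001 -0.0003]
```

>>> play_rows:
  rows:
    - [[1,-0.006,0,0,0],[1,-0.012,0,0,0],[1,-0.018,0,0,0],[1,-0.024,0,0,0],[1,-0.03,0,0,0],[1,-0.036,0,0,0],[1,-0.04,0,0,0],[1,-0.04,0,0,0]]

```text
time_s: 19.52
tcp_pos: [0.545, -0.1328, 0.0285]
eef_rot: [-180.0, 0.0, -106.8]
contact_force: [1.1, -0.0, -0.2]
gripper_width: 0.0187
gripper_force: 50.0
```

```bash
cat > pis.py <<'E'
from h import *
go(.558-.046*.2882,-.0885-.046*.9576,.0286,-106.75)
for n,bx in(("scene",(300,380,205,275)),("top",(210,310,125,195))):
    b=r.capture(n)[:,:,::-1];a=cv2.imread(f"pics/{n}0.png")
    x0,x1,y0,y1=bx
    for nm,i in(("before",a),("now",b)):
        m=(i.max(2)<100).astype(np.uint8);q=np.zeros_like(m);q[y0:y1,x0:x1]=m[y0:y1,x0:x1]
        k,l,st,ce=cv2.connectedComponentsWithStats(q)
        print(n,nm,[(st[j].tolist(),np.round(ce[j],1).tolist()) for j in range(1,k) if st[j][4]>25])
E
python3 pis.py
```

```text
t 19.52 at [ 0.545  -0.1328  0.0285] [-180.      0.   -106.77] F [ 1.1 -0.  -0.2] w 0.0187
shares [-0.0003  0.0006 -0.0003 -0.0003]
scene before [([309, 228, 23, 23, 187], [319.8, 239.8]), ([372, 238, 8, 37, 211], [376.2, 259.0]), ([315, 249, 7, 11, 34], [319.4, 253.9]), ([306, 261, 9, 8, 31], [309.5, 263.8])]
scene now [([300, 218, 52, 41, 1095], [323.9, 237.5]), ([372, 247, 8, 28, 140], [375.6, 263.2])]
top before [([259, 125, 14, 3, 32], [265.7, 125.8]), ([265, 151, 31, 32, 441], [280.4, 165.8])]
top now [([210, 125, 100, 70, 4508], [248.8, 160.4])]
```

Run:
```python
from h import *
i=r.capture("scene");np.save("sc.npy",i);g=i.max(2)
for y in range(208,272,2):print(y,''.join(".:-=+*#%@"[8-min(8,int(v)//28)] for v in g[y,285:385]))
```

```text
208 ==============+++++++++++++=:...................................................:-====:.............
210 =---======+++++++++++++++++=........................................................................
212 =======++++++++++++++++++++=........................................................................
214 ======++++==+++++++++++++++=...............................:--:::...................................
216 ============+++++++++++++++-...........................::---------:::...............................
218 =====++=====+++++++++++++++-....................:-+##%%%%%##*+=-------:::...........................
220 ====+**+====+++++++++++++++-.........:........:=+++*#%%%%%%@@%#+=----------::.......................
222 ===========++++++++++++++++=:.....::::........-++++++*%%%%%%%%%%+--------------::...................
224 ===========++++++++++++++++=:...::::::.........:=++++**#%%%%%%%#+::----------------::...............
226 ===========++++++++++++++++*+=-:::.....::::.....:=*****#%%%%@@@#=...:::----------------::...........
228 =-=========++++++++++++**##%###*+=::--=+***+=-
[... 1559 characters left out ...]
++++++++++++=+==-------------------=====-:...............=************
260 +====++++++++++++======+**+++++++++++++++++++++==----:--------====--..................:+************
262 *====++++++==++++====++**+++++++++++++++++++===++=+==-------===-:.....................-*************
264 ====+++++++=+++++====++++++++++++++++++++++=:::==++++==---===-::......................=*************
266 ====+++++++++++++++++++++++++=+++++++==++=-:...:-=++======--..........................=*#***********
268 ====+++++++++++++++++++++++=+++++++++++==:..::-=++==-==-:............................-+#************
270 -===+++++=+=++=+++++++++==++==++++++=--::::-=++===----:............................-==+*************
```

The piston has left the barrel. It now shows as a dark body at columns 331–349, rows 218–247, standing on end in the dish. I'll withdraw the dowel along the axis.

>>> play_rows:
  rows:
    - [[1,0.005,0,0,0],[1,0.015,0,0,0],[1,0.03,0,0,0],[1,0.05,0,0,0],[1,0.07,0,0,0],[1,0.09,0,0,0],[1,0.11,0,0,0],[1,0.13,0,0,0]]

```text
time_s: 20.33
tcp_pos: [0.5256, -0.1967, 0.0285]
eef_rot: [180.0, -0.0, -106.8]
contact_force: [0.0, -0.6, 0.2]
gripper_width: 0.0187
gripper_force: 50.0
```

>>> play_rows:
  rows:
    - [[1,0.02,0,0,0],[1,0.04,0,0,0],[1,0.06,0,0,0],[1,0.08,0,0,0],[1,0.1,0,0,0],[1,0.12,0,0,0],[1,0.135,0,0,0],[1,0.14,0,0,0]]

```text
time_s: 21.0
tcp_pos: [0.5054, -0.2635, 0.0284]
eef_rot: [180.0, -0.0, -106.8]
contact_force: [0.7, 0.5, -0.0]
gripper_width: 0.0187
gripper_force: 50.0
```

Run:
```python
from h import *
go(.506,-.262,.16,-106.7)
i=r.capture("scene");g=i.max(2)
for y in range(212,256,2):print(y,''.join(".:-=+*#%@"[8-min(8,int(v)//28)] for v in g[y,310:385]))
i=r.capture("top");g=i.max(2)
print("top")
for y in range(128,196,2):print(y,''.join(".:-=+*#%@"[8-min(8,int(v)//28)] for v in g[y,208:318]))
for z in(.005,.065):print(proj("scene",[.598,.04,z]),proj("top",[.598,.04,z]))
```

```text
t 21.0 at [ 0.5054 -0.2635  0.0284] [ 179.99   -0.   -106.84] F [ 0.7  0.5 -0. ] w 0.0187
shares [-0.0032 -0.0003 -0.2632 -0.0016]
212 ...........................................................................
214 ..................................:---::...................................
216 ...............................:-----:----::...............................
218 .........................:=+**####*+=--:-:----::...........................
220 .......................:=+*#%%%%%%@%%%*+----:----:::.......................
222 ........:::::.........-=++++*%%%%%%%%%%%+------------:::...................
224 .......::::::.....::::=++++++*%%%%%%%%%%*-:-------:-------::...............
226 ....::::::.....::::---=+******#%%%%%%%@%+:.:::----------------::...........
228 :::::::....:::::::::--=+++****#%@@@@@@%#=::....:::---------------::::......
230 --:....:::::::::---::-+*+++++**#####**#*-:::::::....::--------::::---::::::
232 =:..:::::::::::::::::-*##****++*****##%*:::::::::::....:::--::::-===-::::::
234 :::::::::::::::....::=*#######%@@@@@@@%+:::::::::::::::.....:-=======::::::
236 :::::
[... 4060 characters left out ...]
---:---:--::::--*%%+---=*############################################
186 :::::::::::::--------------------------------:--:::::::-+#%#=-::=*############################################
188 :::::::::::::::-----:::---:--:-:-::--:-----:---::::::::-*%@#-::-+*############################################
190 :::::::::::::::----:::::--:-:::--:-:-::-:::-::::::::::-+#@%*-::=*#############################################
192 :::::::::::::::----:::::::::::::::::::::-:-::::::::::--+%@%+-:-+*#############################################
194 ::::::::::::::::----:::::::::::::::::::::::::::::::::-=#%@#---=*##############################################
[336.6 245.1] [253.7 160.3]
[338.9 223.9] [252.5 155.2]
```

The piston stands upright inside the dish, in the top view at about (248,156), and the dish edges look unmoved. Next I'll return the dowel.

>>> play_rows:
  rows:
    - [[1,0,0,-0.02,0],[1,0,0,-0.06,0],[1,0,0,-0.11,0],[1,0,0,-0.17,0],[1,0,0,-0.23,0],[1,0,0,-0.27,0],[1,0,0,-0.28,0],[1,0,0,-0.28,0]]

```text
time_s: 21.77
tcp_pos: [0.5071, -0.2622, 0.1712]
eef_rot: [-179.7, 0.0, -106.7]
contact_force: [0.5, 0.4, -1.3]
gripper_width: 0.0185
gripper_force: 50.0
```

```bash
python3 -c "
from h import *
go(.477,-.031,.17,-104);go(.3695,.204,.12,-88.72)"
```

```text
t 21.77 at [ 0.5071 -0.2622  0.1712] [-1.7974e+02  2.0000e-02 -1.0674e+02] F [ 0.5  0.4 -1.3] w 0.0185
shares [-0.4254  0.1909  0.0024 -0.0319]
t 21.77 at [ 0.5071 -0.2622  0.1712] [-1.7974e+02  2.0000e-02 -1.0674e+02] F [ 0.5  0.4 -1.3] w 0.0185
shares [-0.8136  0.5322  0.1024 -0.2097]
```

>>> play_rows:
  rows:
    - [[1,-0.03,0.02,0,-0.01],[1,-0.09,0.06,0,-0.02],[1,-0.15,0.1,0,-0.04],[1,-0.21,0.14,0,-0.06],[1,-0.27,0.18,0,-0.08],[1,-0.33,0.22,0,-0.1],[1,-0.39,0.255,0,-0.12],[1,-0.45,0.295,0,-0.13]]

```text
time_s: 22.43
tcp_pos: [0.4282, -0.0031, 0.1676]
eef_rot: [179.9, -0.0, -95.5]
contact_force: [1.6, 0.9, -0.8]
gripper_width: 0.019
gripper_force: 50.0
```

```bash
python3 -c "
from h import *
go(.3695,.204,.12,-88.72)"
```

```text
t 22.43 at [ 0.4282 -0.0031  0.1676] [ 1.7992e+02 -3.0000e-02 -9.5520e+01] F [ 1.6  0.9 -0.8] w 0.019
shares [-0.4009  0.1567  0.0951 -0.0791]
```

>>> play_rows:
  rows:
    - [[1,-0.06,0.025,0.01,-0.015],[1,-0.12,0.05,0.02,-0.03],[1,-0.18,0.075,0.03,-0.045],[1,-0.24,0.095,0.04,-0.06],[1,-0.29,0.115,0.05,-0.07],[1,-0.34,0.135,0.06,-0.078],[1,-0.37,0.148,0.07,-0.078],[1,-0.385,0.152,0.07,-0.078]]

```text
time_s: 23.1
tcp_pos: [0.3711, 0.1956, 0.1318]
eef_rot: [179.9, -0.1, -88.8]
contact_force: [-0.1, -0.3, -0.3]
gripper_width: 0.0191
gripper_force: 50.0
```

>>> play_rows:
  rows:
    - [[1,0,0,0,0],[1,0,0,0,0],[1,0,0,0,0],[1,0,0,0,0],[1,0,0,0,0],[1,0,0,0,0],[1,0,0,0,0],[1,0,0,0,0]]

```text
time_s: 23.77
tcp_pos: [0.373, 0.1944, 0.1336]
eef_rot: [-180.0, 0.0, -88.9]
contact_force: [-0.2, -0.5, -0.7]
gripper_width: 0.0187
gripper_force: 50.0
```

```bash
python3 -c "
from h import *
go(.3693,.2039,.0016,-88.72)"
```

```text
t 23.77 at [0.373  0.1944 0.1336] [-1.7999e+02  1.0000e-02 -8.8940e+01] F [-0.2 -0.5 -0.7] w 0.0187
shares [-0.0191  0.007   0.2639 -0.0026]
```

>>> play_rows:
  rows:
    - [[1,-0.019,0.007,0,-0.003],[1,-0.019,0.007,0.03,-0.003],[1,-0.019,0.007,0.07,-0.003],[1,-0.019,0.007,0.12,-0.003],[1,-0.019,0.007,0.17,-0.003],[1,-0.019,0.007,0.19,-0.003],[1,-0.019,0.007,0.2,-0.003],[1,-0.019,0.007,0.2,-0.003]]

```text
time_s: 24.43
tcp_pos: [0.3687, 0.2039, 0.0326]
eef_rot: [179.9, -0.1, -88.6]
contact_force: [-0.5, 1.2, -0.5]
gripper_width: 0.0186
gripper_force: 50.0
```

Run:
```python
from h import *
go(.3693,.2039,.0016,-88.72)
s=r.get_state();z=s["tcp_pos"][2]+.0434
i=r.capture("top");h=cv2.cvtColor(i,cv2.COLOR_RGB2HSV)
m=((h[...,0]<25)&(h[...,1]>70)&(h[...,2]>100));m[:215]=0;m[270:]=0;m[:,:105]=0;m[:,225:]=0
y,x=np.nonzero(m);print(len(x),x.min() if len(x) else 0,x.max() if len(x) else 0)
if len(x):
  for c in sorted(set(x))[::6]: print(c,y[x==c].mean(),plane("top",(c,y[x==c].mean()),z))
  print("end",plane("top",(x.min()-.5,242),z), "expected",.204+.156)
```

```text
t 24.43 at [0.3687 0.2039 0.0326] [ 1.7993e+02 -1.0000e-01 -8.8640e+01] F [-0.5  1.2 -0.5] w 0.0186
shares [ 0.     -0.0011  0.0621  0.001 ]
65 187 201
187 243.5 [0.36798391 0.19561483 0.07602696]
197 243.5 [0.36857978 0.17074813 0.07602696]
end [0.37166975 0.1970279  0.07602696] expected 0.36
```

>>> play_rows:
  rows:
    - [[1,0,-0.001,0.01,0.001],[1,0,-0.001,0.02,0.001],[1,0,-0.001,0.03,0.001],[1,0,-0.001,0.04,0.001],[1,0,-0.001,0.05,0.001],[1,0,-0.001,0.058,0.001],[1,0,-0.001,0.06,0.001],[1,0,-0.001,0.06,0.001]]
  squeeze: 20

```text
time_s: 25.15
tcp_pos: [0.3695, 0.2038, 0.0031]
eef_rot: [180.0, -0.0, -88.7]
contact_force: [-0.1, -0.2, -0.8]
gripper_width: 0.0191
gripper_force: 20.0
```

```bash
python3 -c "
from h import *
go(.3693,.2039,.0016,-88.72)"
```

```text
t 25.15 at [0.3695 0.2038 0.0031] [ 1.7997e+02 -4.0000e-02 -8.8740e+01] F [-0.1 -0.2 -0.8] w 0.0191
shares [-0.0001  0.0004  0.0029 -0.0002]
```

Now settle the last 1.5 mm, then release and wait for the fingers to open fully before lifting.

>>> play_rows:
  rows:
    - [[1,0,0,0.002,0],[1,0,0,0.003,0],[1,0,0,0.003,0],[1,0,0,0.003,0],[0.7,0,0,0.003,0],[0.6,0,0,0.003,0],[0.4,0,0,0.003,0],[0.3,0,0,0.003,0]]

```text
time_s: 25.82
tcp_pos: [0.3697, 0.2041, 0.002]
eef_rot: [-180.0, 0.0, -88.7]
contact_force: [0.0, 0.2, 0.5]
gripper_width: 0.0403
gripper_force: 0.0
```

>>> play_rows:
  rows:
    - [[0.3,0,0,0,0],[0.3,0,0,0,0],[0.3,0,0,0,0],[0.3,0,0,0,0],[0.3,0,0,0,0],[0.3,0,0,0,0],[0.3,0,0,0,0],[0.3,0,0,0,0]]

```text
time_s: 26.48
tcp_pos: [0.3697, 0.2041, 0.002]
eef_rot: [180.0, -0.0, -88.7]
contact_force: [-0.0, -0.4, -0.6]
gripper_width: 0.0611
gripper_force: 0.0
```

>>> play_rows:
  rows:
    - [[0.3,0,0,-0.02,0],[0.3,0,0,-0.05,0],[0.3,0,0,-0.1,0],[0.3,0,0,-0.16,0],[0.3,0,0,-0.22,0],[0.3,0,0,-0.28,0],[0.3,0,0,-0.33,0],[0.3,0,0,-0.35,0]]

```text
time_s: 27.15
tcp_pos: [0.3709, 0.2052, 0.1808]
eef_rot: [-179.8, 0.2, -88.7]
contact_force: [0.6, 0.4, -0.2]
gripper_width: 0.0614
gripper_force: 0.0
```

>>> play_rows:
  rows:
    - [[0.3,-0.03,0,-0.03,0],[0.3,-0.09,0,-0.06,0],[0.3,-0.15,0,-0.08,0],[0.3,-0.21,0,-0.08,0],[0.3,-0.27,0,-0.08,0],[0.3,-0.33,0,-0.08,0],[0.3,-0.39,0,-0.08,0],[0.3,-0.43,0,-0.08,0]]

```text
time_s: 27.82
tcp_pos: [0.3646, 0.4213, 0.2165]
eef_rot: [180.0, -0.0, -88.7]
contact_force: [1.9, 0.3, -0.2]
gripper_width: 0.0615
gripper_force: 0.0
```

>>> play_rows:
  rows:
    - [[0,-0.06,0,0,0],[0,-0.12,0,0,0],[0,-0.18,0,0,0],[0,-0.24,0,0,0],[0,-0.3,0,0,0],[0,-0.35,0,0,0],[0,-0.38,0,0,0],[0,-0.38,0,0,0]]

```text
time_s: 28.48
tcp_pos: [0.3602, 0.6113, 0.2149]
eef_rot: [180.0, -0.1, -88.7]
contact_force: [-0.1, -0.7, -0.4]
gripper_width: 0.0874
gripper_force: 0.0
```

Run:
```python
from h import *
s=r.get_state();print(s["time_s"],s["tcp_pos"])
t=r.capture("top")[:,:,::-1];t0=cv2.imread("pics/top0.png");h=cv2.cvtColor(t,cv2.COLOR_BGR2HSV)
m=((h[...,0]<25)&(h[...,1]>70)&(h[...,2]>110));m[:225]=0;m[262:]=0;m[:,:115]=0;m[:,215:]=0
y,x=np.nonzero(m)
if len(x):
  a,b=np.polyfit(x,y,1);print(len(x),x.min(),x.max(),a,b)
  A,B=[plane("top",(c,a*c+b),.045) for c in(x.min()-.5,x.max()+.5)];print("dowel",(A+B)/2,np.linalg.norm(A-B))
for n,a,b in(("top",t0,t),("scene",cv2.imread("pics/scene0.png"),r.capture("scene")[:,:,::-1])):
  d=(np.abs(a.astype(int)-b).sum(2)>60).astype(np.uint8);k,l,st,ce=cv2.connectedComponentsWithStats(d)
  print(n,[st[j].tolist() for j in range(1,k) if st[j][4]>15])
```

```text
28.4833 [0.36015143 0.61132873 0.21492382]
261 126 203 -0.0035335972270752565 242.8486707942299
dowel [0.3698668  0.26025297 0.045     ] 0.20010177104445878
top [[240, 146, 17, 21, 284], [269, 153, 27, 23, 391], [10, 219, 11, 7, 61], [116, 221, 342, 199, 10249], [7, 265, 9, 7, 50], [48, 303, 11, 35, 161], [88, 303, 104, 51, 2356], [258, 345, 16, 12, 52], [274, 347, 9, 7, 23], [180, 355, 6, 6, 25], [230, 355, 15, 12, 95], [182, 361, 91, 59, 2460], [229, 368, 12, 20, 81], [292, 375, 9, 15, 59], [237, 379, 29, 6, 71], [290, 398, 5, 14, 22], [229, 405, 21, 15, 94], [374, 407, 11, 11, 90], [255, 409, 6, 5, 20]]
scene [[49, 0, 48, 150, 3359], [87, 0, 26, 93, 850], [96, 0, 52, 102, 2017], [264, 0, 107, 76, 3515], [362, 53, 6, 4, 20], [296, 56, 9, 15, 114], [318, 58, 8, 18, 84], [347, 60, 11, 19, 101], [81, 68, 7, 11, 26], [106, 95, 37, 48, 245], [132, 107, 35, 51, 383], [78, 113, 4, 18, 32], [261, 126, 20, 4, 25], [248, 146, 23, 6, 87], [203, 156, 29, 25, 353], [107, 156, 199, 84, 3144], [154, 161, 42, 21, 462], [303, 168, 20, 19, 200], [304, 171, 5, 6, 19], [168, 183, 7, 4, 22], [66, 187, 25, 11, 163], [0, 206, 28, 17, 132], [305, 217, 46, 35, 1022], [19, 240, 12, 11, 79], [0, 249, 52, 52, 1363]]
```

```bash
python3 -c "
from plant import r
print(r.close_job())"
```

```text
the job is handed in; nothing more can be done
None
```

The piston was pushed out of the barrel and stands upright in the glass dish. The dowel is back on its rest within about 1 mm of where it lay. The final pictures show no sign that the dish moved. I handed the job in at about 28.5 s; early on, one grasp attempt closed on top of the dowel, with about 39 N measured at the wrist.

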